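# Sort leftover instrument parts into their sample-marked trays

## Task

Clear the leftover parts on the bench mat into the blue trays: the two round knobs, the two long spacer bars and the U-bracket each go into the tray whose ledge shows a sample of that part. Set each part down on the tray floor, not on top of another part: knobs and bracket upright as they stand now, spacer bars lying flat. Do not knock over the little white bottle standing among the parts.

Things in the scene. Friction and masses are not known exactly. Their poses are not given: they have to be found in the camera images.
- knob_a: first machined aluminium control knob: a plain upright cylinder, 36 mm diameter, 30 mm tall, with a dark disc and a short white index line on its top face. Loose, stands on its flat base on the mat. Origin: centre of its underside; z up. About 60 g
- knob_b: second machined aluminium control knob: a plain upright cylinder, 36 mm diameter, 30 mm tall, with a dark disc and a short white index line on its top face. Loose, stands on its flat base on the mat. Origin: centre of its underside; z up. About 60 g. Just like the first, and interchangeable with it
- spacer_a: first loose steel spacer bar: a straight square bar, 54 mm long, 16 by 16 mm in section, with an 8 mm thick, 8 mm long round stud on each end (70 mm overall), lying flat on the mat. Origin: the very centre of the bar, 8 mm above what it lies on; x runs along its length. About 70 g
- spacer_b: second loose steel spacer bar: a straight square bar, 54 mm long, 16 by 16 mm in section, with an 8 mm thick, 8 mm long round stud on each end (70 mm overall), lying flat on the mat. Origin: the very centre of the bar, 8 mm above what it lies on; x runs along its length. About 70 g. Just like the first, and interchangeable with it
- bracket: loose aluminium U-bracket, open side up: a base plate 50 mm along x by 40 mm along y, 4 mm thick, with two upright 4 mm flanges along its long sides, 32 mm tall in all; outside width over the flanges 40 mm along y, open at both x ends. Origin: centre of its underside; z up. Stands on the mat at any yaw. About 60 g
- knob_tray: fixed blue open tray with a sample knob (leave it). Origin: centre of its underside. Compartment 119 mm (x) by 164 mm (y) inside, centred on the origin, floor at z = 3 mm, walls 3 mm thick, rim at z = 25 mm. Beyond its far wall a solid ledge at rim height, x = 62 to 118 mm, carries the fixed sample at x = 90 mm, y = 0, top at z = 55 mm. +x points away from the robot, turned up to 0.15 rad
- spacer_tray: fixed blue open tray with a sample spacer bar (leave it). Origin: centre of its underside. Compartment 119 mm (x) by 164 mm (y) inside, centred on the origin, floor at z = 3 mm, walls 3 mm thick, rim at z = 25 mm. Beyond its far wall a solid ledge at rim height, x = 62 to 118 mm, carries the fixed sample at x = 90 mm, y = 0, top at z = 41 mm. +x points away from the robot, turned up to 0.15 rad
- bracket_tray: fixed blue open tray with a sample U-bracket (leave it). Origin: centre of its underside. Compartment 119 mm (x) by 164 mm (y) inside, centred on the origin, floor at z = 3 mm, walls 3 mm thick, rim at z = 25 mm. Beyond its far wall a solid ledge at rim height, x = 62 to 118 mm, carries the fixed sample at x = 90 mm, y = 0, top at z = 57 mm. +x points away from the robot, turned up to 0.15 rad
- bottle: small white bottle with black cap, 26 mm diameter, 55 mm tall, standing loose between the parts; not to be knocked over. Origin: centre of its underside; z up

How it is judged:
By the outcome, as a careful person would: the job done as asked, in the order asked, and still so for the second after the job is handed in, with the robot touching nothing.
It also fails if it takes over 104 s, if anything falls off the work surface, if the arm or the gripper's body presses on something with over 40 N, if the wrist force passes 120 N, or if a joint passes its speed limit or range.

## Robot

A 6-joint arm with a two-finger parallel gripper is mounted at the origin on the work surface. World frame = base frame: x ahead of the robot, y to its left, z up, the work surface at z = 0. Lengths are in m, angles in rad, forces in N, time in s.
With the tool pointing down it reaches from about 0.375 to 0.925 m from the base axis. Payload 5.7 kg.
Tool frame: the origin (TCP) lies on the centre line of the jaws, within the pads' length; the fingertips stand 17 mm ahead of it and the grasp point (between the pads) lies 2 mm behind it; y points along the fingers, z is the direction in which the jaws open and shut, and the axes are right-handed (so a half turn about y gives the same grasp; the last joint's range is limited). The gripper opens to 88 mm and grips with 3 to 60 N. Pads are 20 mm wide; open, the fingers measure 115 mm over their backs; the gripper's body (75 mm by 178 mm) begins 61 mm behind the grasp point.
Start: joints at [-0.115, 0.359, 1.51, -0, 1.272, -0.115], TCP at [0.6, -0, 0.24] pointing down, gripper open.
Joint ranges: [-2.97, 2.97], [-1.01, 2.36], [0.21, 2.38], [-0.96, 4.11], [0.2, 2.71], [-2.98, 2.98]. Speed limits (rad/s): [2.39, 2.39, 3.14, 3.14, 3.14, 3.14].

## Interface

Orientations are given as a rotation vector (axis times angle).
In Python, from workcell import readout, grab_frame, sign_off gives the robot as it stands.
- The arm moves only by the tool jog_arm, never from a script. Its argument "motion" is one flat list of numbers, 7 for each row, row after row: the shift along the tool's x, y, z scaled (see below), then the turn, a rotation vector about the tool's x, y, z scaled (see below), then the closure, from -1 (fully open) to 1 (shut). A call has 1 to 12 rows; each row is the pose to reach, as a shift and turn from the pose commanded when the call began, along the tool's axes at that moment, turning the shorter way round; what a row does not reach only later rows make up. The controller multiplies each number of a shift by 200 mm and each number of a turn by 180 degrees. A row lasts 1/10 s, in which the tool goes at most 50 mm and 8.59 degrees, less where a joint would pass 70% of its speed; a pose out of reach is approached as far as the arm can. A call with a number of a shift or a turn outside -1 to 1 is refused whole. A call with a gripper value outside its range is refused whole. The fingers move at their own pace and stop on an object; "squeeze" is the grip in N (left out, the last holds). Time passes only in rows, so rows that repeat a pose let the fingers close. It gives the time, the measured TCP pose, the force and the opening at its end, in the units of the state.
- readout.get_obs(): the state, without advancing time (a new reading comes with each control period).
- grab_frame(name): name is "scene" or "side" or "wrist"; returns a dict with "color" (480x640x3 uint8, blue, green, red), "intrinsics" (3x3 intrinsics, pixels), "R" (3x3) and "t" (3): a world point X has camera coordinates R X + t; the wrist camera has in their place "hand_eye" (4x4, takes a point from camera to tool coordinates, whose origin is the TCP and whose axes are the tool frame's). Camera axes: x right, y down, z forward; pixel columns grow to the right and rows downward; lengths in m; the calibration is good to about 2 mm. A picture is of the moment at which its call begins: read the wrist's pose just before it. There is no depth.
- sign_off(): hands the job in, once; it reports no verdict.
The state is a dict: "t": time; "q": joint angles; "qvel": joint speeds; "joint_efforts": joint torques, N m; "ee_pos": TCP position; "tcp_rot": TCP orientation; "contact_force": force on the tool from outside, world axes, zero at the start; "ft_torque": the same for the moment, N m; "finger_gap": finger opening in m.
Only numpy, scipy, OpenCV 4.12 (cv2) and the standard library are available. Lean on these libraries where they do the work, as an engineer would, in place of code of your own. Each camera call takes 0.05 s, during which the arm holds its last target. There are 200 camera calls.

## Working session

There is one attempt and no reset: what is moved stays moved. The work goes in short steps, Python scripts to look and compute and a tool call to move; the robot and the scene stay as the last step left them, time stands still between calls to the robot, and variables do not carry over. Pictures are saved under pics/ and viewed, about 12 in all and at most 16, crops included, and the job is handed in when it is done.

Besides the shell and the picture viewer there is one more tool, called after "Request:" in YAML: its name, and indented under it one key for each argument. jog_arm: Moves the arm, as the interface text tells. Shifts and turns lie within -1 to 1; 1 stands for 200 mm of shift or 180 degrees of turn. Its arguments: {"type":"object","properties":{"motion":{"type":"array","items":{"type":"number","minimum":-1,"maximum":1}},"squeeze":{"type":"number"}},"required":["motion"]}

```bash
ls; mkdir -p pics
cat > h.py <<'E'
import numpy as np, cv2
from scipy.spatial.transform import Rotation as Ro
from workcell import readout, grab_frame, sign_off
def cam(name):
    o=readout.get_obs(); f=grab_frame(name); K=np.array(f["intrinsics"])
    if name=="wrist":
        T=np.eye(4);T[:3,:3]=Ro.from_rotvec(o["tcp_rot"]).as_matrix();T[:3,3]=o["ee_pos"]
        W=T@np.array(f["hand_eye"]); R=W[:3,:3].T; t=-R@W[:3,3]
    else: R=np.array(f["R"]); t=np.array(f["t"])
    return f["color"],K,R,t
def ray(K,R,t,uv,z):
    uv=np.atleast_2d(uv).astype(float)
    d=np.c_[uv,np.ones(len(uv))]@np.linalg.inv(K).T@R
    c=-R.T@t
    return c+d*((z-c[2])/d[:,2])[:,None]
def proj(K,R,t,X):
    p=(np.atleast_2d(X)@R.T+t)@K.T
    return p[:,:2]/p[:,2:]
E
python3 - <<'E'
from h import *
o=readout.get_obs();print(o)
for n in("scene","side","wrist"):
    im,K,R,t=cam(n);cv2.imwrite(f"pics/{n}0.png",im);print(n,(-R.T@t).round(3),K[0,0])
    np.savez(f"{n}0.npz",im=im,K=K,R=R,t=t)
E
```

```text
pics
{'t': 0.0, 'q': array([-1.15120116e-01,  3.59478852e-01,  1.51144819e+00,  3.94167608e-05,
        1.27252430e+00, -1.15113248e-01]), 'qvel': array([ 0.00114521,  0.00055123, -0.00120752, -0.00080485,  0.00091569,
        0.00160469]), 'joint_efforts': array([-2.01257943e-03, -5.15376234e+01, -2.70722097e+01,  6.73234044e-02,
        3.48843460e-02, -1.61260368e-04]), 'ee_pos': array([5.99320519e-01, 7.26513308e-05, 2.38819165e-01]), 'tcp_rot': array([-1.21036236,  1.21068817, -1.20815691]), 'contact_force': array([ 0.02154065, -0.29575087,  0.71789531]), 'ft_torque': array([ 0.03023646, -0.01094353,  0.00718666]), 'finger_gap': 0.08798516595413607}
scene [0.974 0.082 0.555] 439.9871933452405
side [ 0.23  -0.777  0.581] 448.59666154928243
wrist [0.6   0.068 0.384] 375.1346983172394
```

View pics/scene0.png

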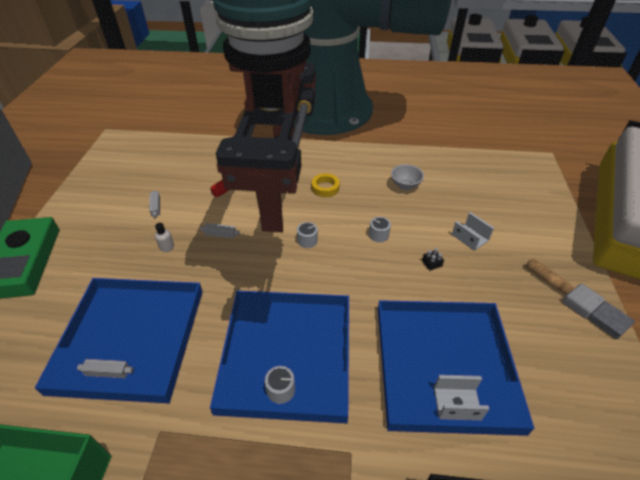

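View pics/side0.png

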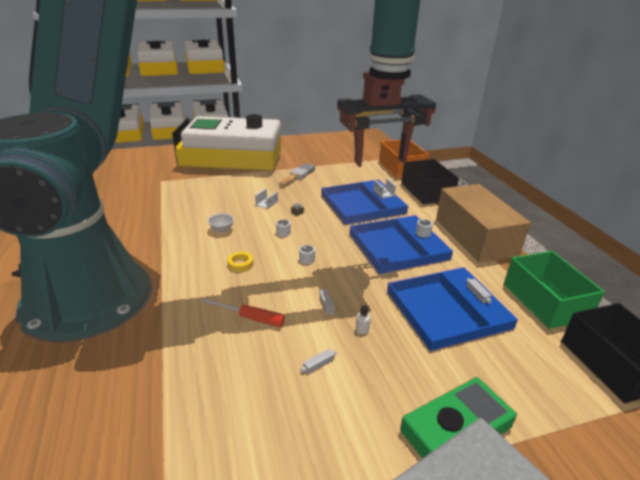

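View pics/wrist0.png

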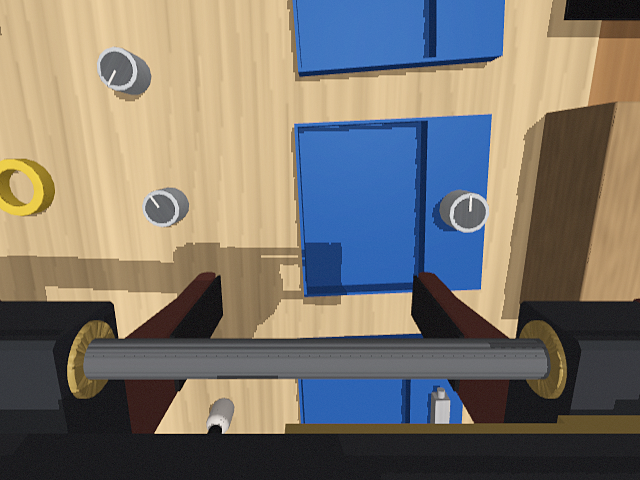

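Run:
```python
from h import *
R=Ro.from_rotvec(readout.get_obs()["tcp_rot"]).as_matrix();print(R.round(2))
for n in("scene","side","wrist"):
    d=np.load(n+"0.npz");im=d["im"];P=(d["K"],d["R"],d["t"])
    hsv=cv2.cvtColor(im,cv2.COLOR_BGR2HSV)
    print(n)
    b=cv2.inRange(hsv,(100,120,50),(125,255,255))
    for c in cv2.findContours(b,0,1)[0]:
        if cv2.contourArea(c)<1500: continue
        X=ray(*P,c[:,0],0.025)[:,:2]
        r=cv2.minAreaRect((X*1000).astype(np.float32)); print(" tray",np.round(r[0],0),np.round(r[1],0),round(r[2],1))
        if n=="scene":
            q=cv2.approxPolyDP(c,8,True)[:,0]; print(q.tolist(),ray(*P,q,.025)[:,:2].round(3).tolist())
    g=cv2.inRange(hsv,(0,0,70),(180,55,255)); g=cv2.morphologyEx(g,cv2.MORPH_OPEN,np.ones((2,2)))
    for c in cv2.findContours(g,0,1)[0]:
        a=cv2.contourArea(c)
        if not 40<a<4000: continue
        X=ray(*P,c[:,0],0.015)[:,:2]
        r=cv2.minAreaRect((X*1000).astype(np.float32)); m=c[:,0].mean(0)
        if .3<r[0][0]/1000<1 and abs(r[0][1])<450: print(" part px",m.round(),"a",a,"xy",np.round(r[0],0),np.round(r[1],0),round(r[2],0))
```

```text
[[ 0. -0.  1.]
 [-1.  0.  0.]
 [-0. -1. -0.]]
scene
 tray [668. 223.] [186. 171.] 4.3
[[380, 301], [388, 429], [532, 428], [494, 304]] [[0.582, 0.135], [0.767, 0.145], [0.748, 0.313], [0.571, 0.3]]
 tray [675.   8.] [187. 167.] 2.9
[[237, 291], [212, 412], [346, 421], [347, 296]] [[0.586, -0.079], [0.769, -0.068], [0.763, 0.095], [0.578, 0.086]]
 tray [ 674. -217.] [187. 175.] 2.5
[[93, 279], [36, 388], [168, 401], [199, 285]] [[0.586, -0.307], [0.763, -0.298], [0.762, -0.126], [0.581, -0.139]]
 part px [461. 398.] a 1779.5 xy [714. 238.] [56. 63.] 5.0
 part px [281. 385.] a 818.5 xy [721.   8.] [49. 37.] 8.0
 part px [106. 369.] a 677.5 xy [ 724. -227.] [22. 74.] 3.0
 part px [165. 241.] a 246.5 xy [ 488. -227.] [51. 25.] 34.0
 part px [221. 231.] a 365.0 xy [ 454. -141.] [70. 30.] 87.0
 part px [308. 235.] a 426.0 xy [449.  12.] [60. 35.] 6.0
 part px [380. 230.] a 418.5 xy [423. 136.] [36. 61.] 84.0
 part px [473. 231.] a 870.0 xy [410. 295.] [64. 71.] 43.0
 part px [155. 204.] a 214.0 xy [ 398. -279.] [76. 18.] 20.0
side
 tray [ 661. -232.] [190. 182.] 2.7
 tray [663.  -8.] [186.
[... 415 characters left out ...]
[425. 229.] a 207.0 xy [757.  40.] [82. 35.] 58.0
 part px [366. 223.] a 63.5 xy [625. 104.] [81. 16.] 3.0
 part px [267. 199.] a 240.5 xy [414. 289.] [105.  58.] 82.0
 part px [385. 189.] a 249.5 xy [750. 267.] [119.  59.] 64.0
 part px [303. 171.] a 166.0 xy [552. 437.] [103.  53.] 46.0
wrist
 tray [ 669. -202.] [181.  56.] 0.1
 tray [672.  10.] [179. 169.] 2.6
 tray [670. 166.] [179.  60.] 4.0
 part px [221. 417.] a 589.0 xy [ 489. -229.] [46. 26.] 71.0
 part px [441. 408.] a 563.0 xy [ 740. -216.] [21. 48.] 4.0
 part px [465. 211.] a 1550.5 xy [746.   7.] [39. 50.] 68.0
 part px [166. 207.] a 1373.5 xy [450.  11.] [47. 37.] 25.0
 part px [124.  72.] a 1873.0 xy [424. 135.] [37. 50.] 67.0
```

Request:
jog_arm:
  motion: [-0.055,0.8,-0.75,0,0,0,-1,-0.055,0.8,-0.75,0,0,0,-1,-0.055,0.8,-0.75,0,0,0,-1,-0.055,0.8,-0.75,0,0,0,-1,-0.055,0.8,-0.75,0,0,0,-1,-0.055,0.8,-0.75,0,0,0,-1,-0.055,0.8,-0.75,0,0,0,-1]
  squeeze: 20

```text
t: 0.85
ee_pos: [0.4512, 0.0108, 0.0801]
tcp_rot: [-1.208, 1.208, -1.21]
contact_force: [0.8, -0.4, 0.2]
finger_gap: 0.0879
```

Run:
```python
from h import *
im,K,R,t=cam("wrist");cv2.imwrite("pics/w1.png",im)
print(readout.get_obs()["ee_pos"], proj(K,R,t,[[.45,.011,.03],[.45,.011,0],[.424,.135,.03]]))
```

```text
[0.45249899 0.01067701 0.08059233] [[314.39290728 275.56292737]
 [314.64270883 259.78368896]
 [258.12983114  23.8242106 ]]
```

View pics/w1.png

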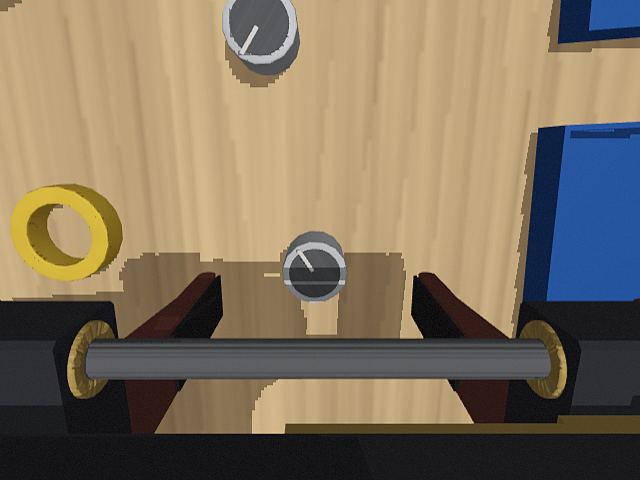

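The knob's top face is at (314,272), within 4 px of the predicted (314,275), so the knob coordinates hold. I'll descend, grip and lift.

Request:
jog_arm:
  motion: [0,0.15,0,0,0,0,-1,0,0.295,0,0,0,0,-0.6,0,0.295,0,0,0,0,-0.3,0,0.295,0,0,0,0,1,0,0.295,0,0,0,0,1,0,0.295,0,0,0,0,1,0,0.295,0,0,0,0,1,0,0.295,0,0,0,0,1,0,0.2,0,0,0,0,1,0,0,0,0,0,0,1,0,0,0,0,0,0,1]

```text
t: 2.0
ee_pos: [0.4526, 0.0107, 0.0831]
tcp_rot: [-1.205, 1.204, -1.213]
contact_force: [1.3, -0.6, -0.9]
finger_gap: 0.0356
```

Request:
jog_arm:
  motion: [0.205,0,0.95,0,0,0,1,0.205,0,0.95,0,0,0,1,0.205,0,0.95,0,0,0,1,0.205,0,0.95,0,0,0,1,0.205,0,0.95,0,0,0,1,0.205,0.15,0.95,0,0,0,1,0.205,0.22,0.95,0,0,0,1,0.205,0.275,0.95,0,0,0,1,0.205,0.275,0.95,0,0,0,1,0.205,0.275,0.95,0,0,0,-0.36,0.205,0.275,0.95,0,0,0,-0.36,0.205,0.275,0.95,0,0,0,-0.36]

```text
t: 3.2
ee_pos: [0.6402, -0.03, 0.0251]
tcp_rot: [-1.209, 1.209, -1.21]
contact_force: [0.1, 0.2, -0.1]
finger_gap: 0.0558
```

Request:
jog_arm:
  motion: [0,-0.2,0,0,0,0,-0.36,0,-0.375,0,0,0,0,-0.36,0,-0.375,0,0,0,0,-0.5,-0.825,-0.275,-1,0,0,0,-1,-0.825,-0.275,-1,0,0,0,-1,-0.825,-0.275,-1,0,0,0,-1,-0.825,-0.275,-1,0,0,0,-1,-0.825,-0.275,-1,0,0,0,-1,-0.825,-0.275,-1,0,0,0,-1,-0.825,-0.275,-1,0,0,0,-1]

```text
t: 4.2
ee_pos: [0.4381, 0.1358, 0.0794]
tcp_rot: [-1.212, 1.208, -1.207]
contact_force: [1.1, -0.3, 0.6]
finger_gap: 0.0873
```

Request:
jog_arm:
  motion: [0,0.15,-0.08,0,0,0,-1,0,0.27,-0.08,0,0,0,-0.6,0,0.27,-0.08,0,0,0,-0.3,0,0.27,-0.08,0,0,0,1,0,0.27,-0.08,0,0,0,1,0,0.27,-0.08,0,0,0,1,0,0.27,-0.08,0,0,0,1,0,0.15,-0.08,0,0,0,1,0,0,-0.08,0,0,0,1,0,0,-0.08,0,0,0,1]

```text
t: 5.2
ee_pos: [0.4265, 0.1355, 0.0827]
tcp_rot: [-1.204, 1.205, -1.211]
contact_force: [1.1, 0.0, -0.7]
finger_gap: 0.0194
```

Run:
```python
from h import *
print(readout.get_obs()["finger_gap"])
im,K,R,t=cam("wrist");im2,*_=cam("scene")
cv2.imwrite("pics/w2.png",np.hstack([cv2.resize(im,(400,300)),cv2.resize(im2,(400,300))]))
print(readout.get_obs()["finger_gap"])
np.savez("scene1.npz",im=im2)
```

```text
0.019392232829876878
0.011455965774004062
```

View pics/w2.png

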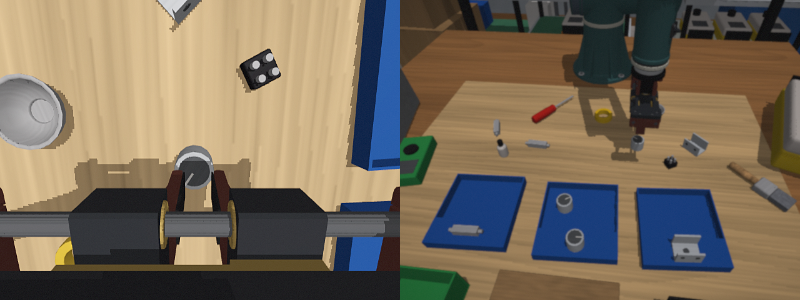

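The fingers hadn't finished closing when I lifted, because they move at about 8 mm per row. The knob still stands at about (309,264) in the wrist view. I'll re-measure it and retry with more closing rows.

Run:
```python
from h import *
im,K,R,t=cam("wrist")
print(ray(K,R,t,[[309,264],[303,264],[314,272]],.03), readout.get_obs()["ee_pos"])
```

```text
[[0.42062336 0.14185507 0.03      ]
 [0.41736118 0.14185893 0.03      ]
 [0.42333142 0.13727865 0.03      ]] [0.42398236 0.13500078 0.07968878]
```

Request:
jog_arm:
  motion: [0,0,0,0,0,0,-1,0,0,0,0,0,0,-1,0,0,0,0,0,0,-1,0,0,0,0,0,0,-1,0,0,0,0,0,0,-1,0,0,0,0,0,0,-1]

```text
t: 5.95
ee_pos: [0.4239, 0.135, 0.0795]
tcp_rot: [-1.21, 1.209, -1.209]
contact_force: [0.2, -1.1, 0.2]
finger_gap: 0.0519
```

Request:
jog_arm:
  motion: [-0.025,0,-0.015,0,0,0,-1,-0.025,0,-0.015,0,0,0,-1,-0.025,0.15,-0.015,0,0,0,-1,-0.025,0.295,-0.015,0,0,0,-1,-0.025,0.295,-0.015,0,0,0,1,-0.025,0.295,-0.015,0,0,0,1,-0.025,0.295,-0.015,0,0,0,1,-0.025,0.295,-0.015,0,0,0,1,-0.025,0.295,-0.015,0,0,0,1,-0.025,0.295,-0.015,0,0,0,1,-0.025,0.295,-0.015,0,0,0,1,-0.025,0.295,-0.015,0,0,0,1]

```text
t: 7.15
ee_pos: [0.4213, 0.14, 0.021]
tcp_rot: [-1.209, 1.209, -1.209]
contact_force: [-0.4, 0.5, 5.9]
finger_gap: 0.0353
```

Request:
jog_arm:
  motion: [0,-0.15,0,0,0,0,1,0,-0.3,0,0,0,0,1,0.475,-0.3,1,0,0,0,1,0.475,-0.3,1,0,0,0,1,0.475,-0.3,1,0,0,0,1,0.475,-0.3,1,0,0,0,1,0.475,-0.3,1,0,0,0,1,0.475,-0.3,1,0,0,0,1]

```text
t: 7.95
ee_pos: [0.6245, 0.0432, 0.0805]
tcp_rot: [-1.206, 1.208, -1.212]
contact_force: [0.3, 0.8, -1.0]
finger_gap: 0.0355
```

Request:
jog_arm:
  motion: [0,0,0.09,0,0,0,1,0,0.15,0.09,0,0,0,1,0,0.23,0.09,0,0,0,1,0,0.28,0.09,0,0,0,1,0,0.28,0.09,0,0,0,1,0,0.28,0.09,0,0,0,-0.36,0,0.28,0.09,0,0,0,-0.36,0,0.28,0.09,0,0,0,-0.36,0,0.28,0.09,0,0,0,-0.36]

```text
t: 8.85
ee_pos: [0.6392, 0.045, 0.025]
tcp_rot: [-1.209, 1.209, -1.209]
contact_force: [0.6, 1.1, -0.5]
finger_gap: 0.0591
```

Request:
jog_arm:
  motion: [0,-0.2,0,0,0,0,-0.36,0,-0.475,0,0,0,0,-0.36,0,-0.475,0,0,0,0,-1,-0.9,-0.475,-1,0,0,0,-1,-0.9,-0.475,-1,0,0,0,-1,-0.9,-0.475,-1,0,0,0,-1,-0.9,-0.475,-1,0,0,0,-1,-0.9,-0.475,-1,0,0,0,-1,-0.9,-0.475,-1,0,0,0,-1,-0.9,-0.475,-1,0,0,0,-1,-0.9,-0.475,-1,0,0,0,-1]

```text
t: 9.95
ee_pos: [0.4394, 0.2252, 0.1198]
tcp_rot: [-1.209, 1.207, -1.209]
contact_force: [0.6, 0.3, 0.6]
finger_gap: 0.088
```

Run:
```python
from h import *
im,K,R,t=cam("wrist");cv2.imwrite("pics/w3.png",im);np.savez("w3.npz",K=K,R=R,t=t,im=im)
print(readout.get_obs()["ee_pos"])
```

```text
[0.440127   0.22481246 0.11984051]
```

View pics/w3.png

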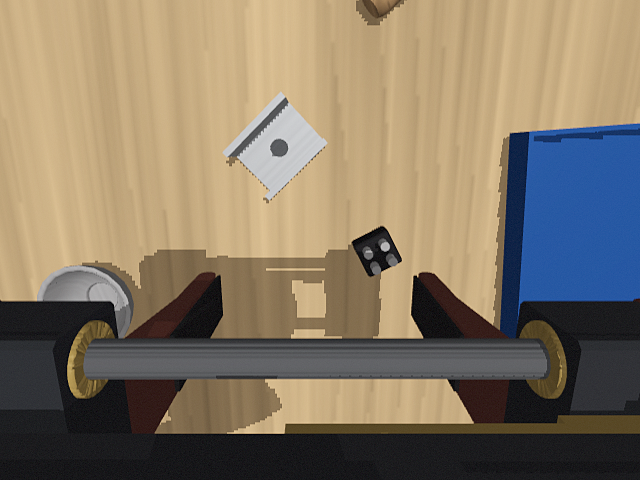

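The bracket's flange tops run (225,157)–(281,95) and (270,200)–(326,143), with the base hole at (279,148). The dark block at (377,250) lies about 0.1 m away, along the jaw axis.

Run:
```python
from h import *
d=np.load("w3.npz");P=(d["K"],d["R"],d["t"])
A=ray(*P,[[225,157],[281,95],[270,200],[326,143]],.032);print(A.round(4),A.mean(0))
print("hole",ray(*P,[[279,148]],.004),"blk",ray(*P,[[377,250]],.01))
for i in(0,2):
    v=A[i+1]-A[i];print(np.linalg.norm(v),np.degrees(np.arctan2(v[1],v[0])))
print(np.linalg.norm(A[2]-A[0]))
```

```text
[[0.384  0.2878 0.032 ]
 [0.4187 0.323  0.032 ]
 [0.4105 0.2618 0.032 ]
 [0.445  0.296  0.032 ]] [0.41454491 0.29215471 0.032     ]
hole [[0.41408207 0.29314695 0.004     ]] blk [[0.48189897 0.22362982 0.01      ]]
0.049395912761196266 45.46985614264137
0.04867460537727729 44.748515374045354
0.03711437865265411
```

Request:
jog_arm:
  motion: [-0.3375,0.15,-0.1225,0,0.25,0,-0.4,-0.3375,0.15,-0.1225,0,0.25,0,-0.4,-0.3375,0.15,-0.1225,0,0.25,0,-0.4,-0.3375,0.15,-0.1225,0,0.25,0,-0.4,-0.3375,0.15,-0.1225,0,0.25,0,-0.4,-0.3375,0.15,-0.1225,0,0.25,0,-0.4,-0.3375,0.15,-0.1225,0,0.25,0,-0.4,-0.3375,0.15,-0.1225,0,0.25,0,-0.4]

```text
t: 10.8
ee_pos: [0.4157, 0.292, 0.0896]
tcp_rot: [-0.729, 1.76, -1.76]
contact_force: [-0.4, 0.4, -0.2]
finger_gap: 0.0613
```

Request:
jog_arm:
  motion: [0,0.2,0,0,0,0,-0.4,0,0.345,0,0,0,0,-0.4,0,0.345,0,0,0,0,0.3,0,0.345,0,0,0,0,0.3,0,0.345,0,0,0,0,0.3,0,0.345,0,0,0,0,0.3,0,0.345,0,0,0,0,0.3,0,0.345,0,0,0,0,0.3]

```text
t: 11.6
ee_pos: [0.4145, 0.2925, 0.021]
tcp_rot: [-0.729, 1.76, -1.76]
contact_force: [0.3, 0.2, -0.9]
finger_gap: 0.0398
```

Request:
jog_arm:
  motion: [0,-0.15,0,0,0,0,0.3,0,-0.35,0,0,0,0,0.3,-0.44,-0.35,0.8,0,-0.25,0,0.3,-0.44,-0.35,0.8,0,-0.25,0,0.3,-0.44,-0.35,0.8,0,-0.25,0,0.3,-0.44,-0.35,0.8,0,-0.25,0,0.3,-0.44,-0.35,0.8,0,-0.25,0,0.3,-0.44,-0.35,0.8,0,-0.25,0,0.3,-0.44,-0.35,0.8,0,-0.25,0,0.3,-0.44,-0.35,0.8,0,-0.25,0,0.3]

```text
t: 12.6
ee_pos: [0.5895, 0.2416, 0.0906]
tcp_rot: [-1.209, 1.21, -1.21]
contact_force: [-0.1, 0.5, -1.1]
finger_gap: 0.0396
```

Request:
jog_arm:
  motion: [0.105,0,0.25,0,0,0,0.3,0.105,0,0.25,0,0,0,0.3,0.105,0.15,0.25,0,0,0,0.3,0.105,0.28,0.25,0,0,0,0.3,0.105,0.333,0.25,0,0,0,0.3,0.105,0.333,0.25,0,0,0,0.3,0.105,0.333,0.25,0,0,0,-0.4,0.105,0.333,0.25,0,0,0,-0.4,0.105,0.333,0.25,0,0,0,-0.4,0.105,0.333,0.25,0,0,0,-0.4,0.105,0,0.25,0,0,0,-0.4,0.105,-0.1,0.25,0,0,0,-0.4]

```text
t: 13.8
ee_pos: [0.6396, 0.2205, 0.1116]
tcp_rot: [-1.21, 1.21, -1.209]
contact_force: [1.3, -0.1, 0.3]
finger_gap: 0.0615
```

Request:
jog_arm:
  motion: [1,-0.2,-0.375,0,0,0,-0.4,1,-0.2,-0.375,0,0,0,-0.4,1,-0.2,-0.375,0,0,0,-0.4,1,-0.2,-0.375,0,0,0,-0.4]

```text
t: 14.2
ee_pos: [0.5701, 0.0351, 0.1483]
tcp_rot: [-1.209, 1.208, -1.209]
contact_force: [0.8, 0.1, 0.1]
finger_gap: 0.0611
```

Request:
jog_arm:
  motion: [1,0,-0.375,0,0,0,-1,1,0,-0.375,0,0,0,-1,1,0,-0.375,0,0,0,-1,1,0,-0.375,0,0,0,-1]

```text
t: 14.6
ee_pos: [0.4998, -0.1525, 0.148]
tcp_rot: [-1.209, 1.208, -1.21]
contact_force: [1.2, -0.6, 0.2]
finger_gap: 0.0872
```

Request:
jog_arm:
  motion: [0.75,0,-0.35,0,0,0,-1,0.75,0,-0.35,0,0,0,-1,0.75,0,-0.35,0,0,0,-1,0.75,0,-0.35,0,0,0,-1,0.75,0,-0.35,0,0,0,-1,0.75,0,-0.35,0,0,0,-1]

```text
t: 15.2
ee_pos: [0.4307, -0.2999, 0.1475]
tcp_rot: [-1.208, 1.21, -1.209]
contact_force: [-0.5, -0.5, 0.2]
finger_gap: 0.088
```

Run:
```python
from h import *
im,K,R,t=cam("wrist");np.savez("w4.npz",K=K,R=R,t=t,im=im)
s,*_=cam("scene")
v=np.zeros((600,640,3),np.uint8);v[:480]=im
cv2.imwrite("pics/w4.png",im);cv2.imwrite("pics/s4.png",s[200:480])
print(readout.get_obs()["ee_pos"])
hsv=cv2.cvtColor(im,cv2.COLOR_BGR2HSV)
g=cv2.inRange(hsv,(0,0,70),(180,55,255)); g=cv2.morphologyEx(g,cv2.MORPH_OPEN,np.ones((2,2)))
for c in cv2.findContours(g,0,1)[0]:
    a=cv2.contourArea(c)
    if not 150<a<4000: continue
    X=ray(K,R,t,c[:,0],0.016)[:,:2]
    r=cv2.minAreaRect((X*1000).astype(np.float32)); print(c[:,0].mean(0).round(),a,np.round(r[0],0),np.round(r[1],0),round(r[2],0))
```

```text
[ 0.43102677 -0.2991096   0.14741168]
[315. 346.] 1130.5 [ 429. -388.] [  3. 368.] 90.0
[264. 219.] 1693.5 [ 391. -284.] [69. 17.] 19.0
[401. 142.] 770.0 [ 490. -228.] [28. 26.] 6.0
[341.  34.] 1458.0 [ 447. -159.] [43. 16.] 87.0
```

View pics/w4.png

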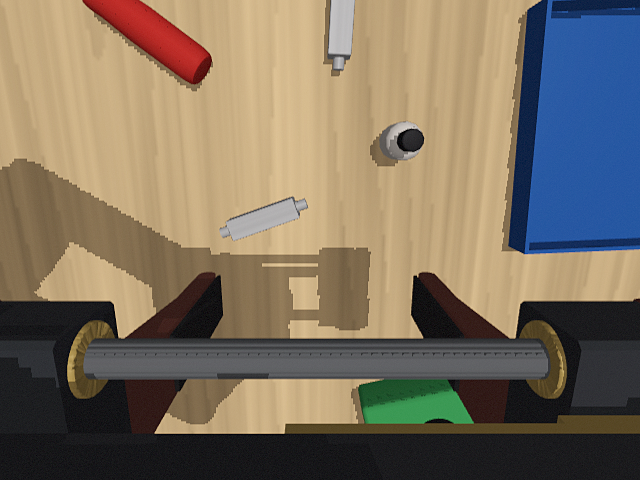

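View pics/s4.png

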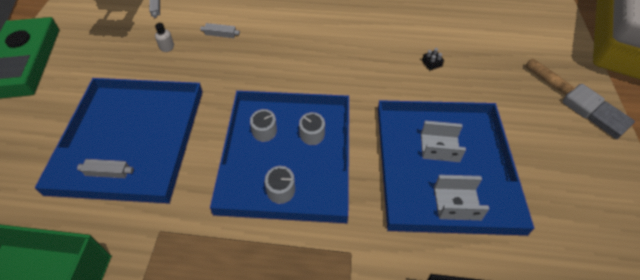

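Both knobs and the bracket stand upright on their tray floors. The spacer near (264,219) is at (0.391,-0.284), yaw 19°. The other is partly visible at (340,34), with the bottle at (403,140).

Request:
jog_arm:
  motion: [-0.075,0.39,-0.2,0,0.394,0,-0.2,-0.075,0.39,-0.2,0,0.394,0,-0.2,-0.075,0.39,-0.2,0,0.394,0,-0.2,-0.075,0.39,-0.2,0,0.394,0,-0.2,-0.075,0.39,-0.2,0,0.394,0,-0.2,-0.075,0.39,-0.2,0,0.394,0,-0.2,-0.075,0.39,-0.2,0,0.394,0,-0.2,-0.075,0.39,-0.2,0,0.394,0,-0.2,-0.075,0.39,-0.2,0,0.394,0,-0.2,-0.075,0.39,-0.2,0,0.394,0,-0.2]

```text
t: 16.3
ee_pos: [0.3913, -0.2843, 0.0695]
tcp_rot: [-0.345, 2.04, -2.039]
contact_force: [-0.0, 0.5, 1.2]
finger_gap: 0.0527
```

Run:
```python
from h import *
o=readout.get_obs();print(o["ee_pos"].round(4),o["q"].round(2),Ro.from_rotvec(o["tcp_rot"]).as_matrix().round(3).tolist())
im,K,R,t=cam("wrist");cv2.imwrite("pics/w5.png",im)
```

```text
[ 0.3913 -0.2843  0.0695] [-0.77  0.43  1.93  0.    0.78  0.46] [[-0.944, -0.0, 0.329], [-0.329, 0.0, -0.944], [-0.0, -1.0, -0.0]]
```

View pics/w5.png

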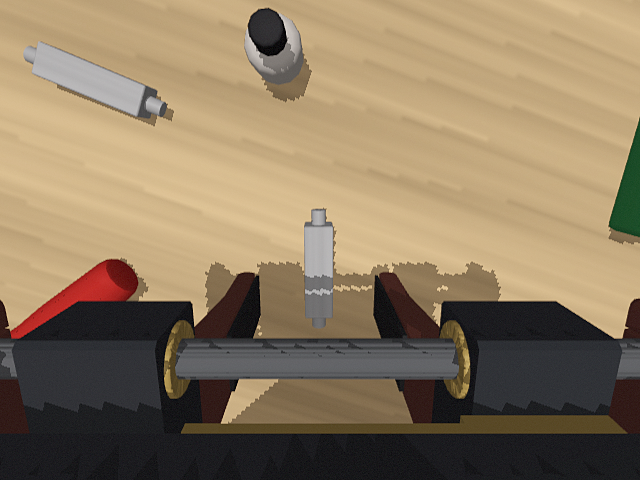

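The bar at (318,268) is centred and aligned between the jaws. The second spacer's tips are at (25,53) and (168,107), and the bottle is at (275,50).

Request:
jog_arm:
  motion: [0,0.15,0,0,0,0,-0.2,0,0.248,0,0,0,0,-0.2,0,0.248,0,0,0,0,1,0,0.248,0,0,0,0,1,0,0.248,0,0,0,0,1,0,0.248,0,0,0,0,1,0,0.248,0,0,0,0,1,0,0.248,0,0,0,0,1,0,0.248,0,0,0,0,1,0,0.248,0,0,0,0,1]

```text
t: 17.35
ee_pos: [0.3908, -0.2859, 0.0203]
tcp_rot: [-0.342, 2.04, -2.041]
contact_force: [-0.4, 1.1, 5.4]
finger_gap: 0.0161
```

Run:
```python
from h import *
d=np.load("w4.npz")
o=readout.get_obs()
f=np.array(grab_frame("wrist")["hand_eye"])
T=np.eye(4);T[:3,:3]=[[-0.944,-0,0.329],[-0.329,0,-0.944],[0,-1,0]];T[:3,3]=[.3913,-.2843,.0695]
W=T@f;R=W[:3,:3].T;t=-R@W[:3,3]
A=ray(d["K"],R,t,[[25,53],[168,107]],.008);v=A[1]-A[0];print(A,A.mean(0),np.linalg.norm(v),np.degrees(np.arctan2(v[1],v[0])))
print("bottle base approx",ray(d["K"],R,t,[[278,70]],.008))
# displacement to place spacer_a, in tool axes
p=np.array([.638,-.258,.1])
print((T[:3,:3].T@(p-[.3913,-.2843,.02]))/.2)
```

```text
[[ 0.44876502 -0.10666308  0.008     ]
 [ 0.44731163 -0.18074321  0.008     ]] [ 0.44803832 -0.14370315  0.008     ] 0.07409438649130536 -91.1239504344746
bottle base approx [[ 0.48301895 -0.22932062  0.008     ]]
[-1.2076875 -0.4        0.2816855]
```

Request:
jog_arm:
  motion: [0,-0.2,0,0,0,0,1,0,-0.4,0,0,0,0,1,-0.95,-0.4,0.28,0,0.106,0,1,-0.95,-0.4,0.28,0,0.106,0,1,-0.95,-0.4,0.28,0,0.106,0,1,-0.95,-0.4,0.28,0,0.106,0,1,-0.95,-0.4,0.28,0,0.106,0,1,-0.95,-0.4,0.28,0,0.106,0,1,-0.95,-0.4,0.28,0,0.106,0,1,-0.95,-0.4,0.28,0,0.106,0,1]

```text
t: 18.4
ee_pos: [0.5866, -0.2764, 0.0995]
tcp_rot: [0.001, -2.221, 2.219]
contact_force: [-0.1, -0.5, 0.2]
finger_gap: 0.0159
```

Request:
jog_arm:
  motion: [-0.245,0,-0.085,0,0,0,1,-0.245,0,-0.085,0,0,0,1,-0.245,0.2,-0.085,0,0,0,1,-0.245,0.2,-0.085,0,0,0,1]

```text
t: 18.8
ee_pos: [0.6332, -0.258, 0.0558]
tcp_rot: [0.009, -2.222, 2.213]
contact_force: [-0.6, 1.4, -1.6]
finger_gap: 0.016
```

Run:
```python
from h import *
o=readout.get_obs();print(o["ee_pos"].round(4),o["q"].round(2),Ro.from_rotvec(o["tcp_rot"]).as_matrix().round(3).tolist())
im,K,R,t=cam("wrist");cv2.imwrite("pics/w6.png",im)
```

```text
[ 0.6332 -0.258   0.0558] [-0.49  0.67  1.47 -0.    1.01  1.08] [[-1.0, -0.008, -0.0], [0.0, 0.004, -1.0], [0.008, -1.0, -0.004]]
```

View pics/w6.png

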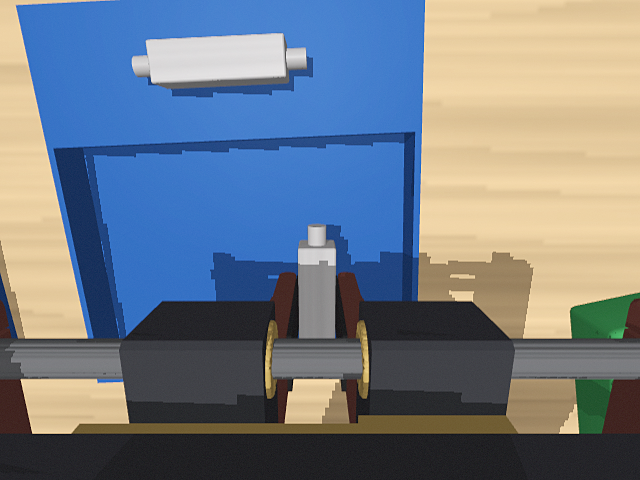

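Request:
jog_arm:
  motion: [0,0,0,0,0,0,1,0,0,0,0,0,0,1]

```text
t: 19.05
ee_pos: [0.6378, -0.2603, 0.0615]
tcp_rot: [0.002, 2.22, -2.222]
contact_force: [0.2, 0.5, -0.6]
finger_gap: 0.0162
```

Request:
jog_arm:
  motion: [0,0.1,0,0,0,0,1,0,0.15,0,0,0,0,1,0,0.175,0,0,0,0,1,0,0.175,0,0,0,0,1]

```text
t: 19.45
ee_pos: [0.637, -0.2594, 0.0245]
tcp_rot: [0.001, -2.221, 2.22]
contact_force: [-0.6, -0.4, -0.5]
finger_gap: 0.0158
```

Request:
jog_arm:
  motion: [0,0,0,0,0,0,0.1,0,0,0,0,0,0,0.1,0,0,0,0,0,0,0.1,0,0,0,0,0,0,0.1,0,-0.2,0,0,0,0,0.1,0,-0.4,0,0,0,0,0.1]

```text
t: 20.05
ee_pos: [0.6363, -0.2589, 0.1043]
tcp_rot: [0.004, -2.222, 2.218]
contact_force: [0.7, -0.4, -0.5]
finger_gap: 0.0392
```

Request:
jog_arm:
  motion: [0.95,0,-0.57,0,-0.489,0,-0.2,0.95,0,-0.57,0,-0.489,0,-0.2,0.95,0,-0.57,0,-0.489,0,-0.2,0.95,0,-0.57,0,-0.489,0,-0.2,0.95,0,-0.57,0,-0.489,0,-0.2,0.95,0,-0.57,0,-0.489,0,-0.2,0.95,0,-0.57,0,-0.489,0,-0.2,0.95,0,-0.57,0,-0.489,0,-0.2,0.95,0.15,-0.57,0,-0.489,0,-0.2,0.95,0.15,-0.57,0,-0.489,0,-0.2,0.95,0.15,-0.57,0,-0.489,0,-0.2,0.95,0.15,-0.57,0,-0.489,0,-0.2]

```text
t: 21.25
ee_pos: [0.4475, -0.1456, 0.0749]
tcp_rot: [-1.193, 1.234, -1.235]
contact_force: [0.5, -0.9, 0.0]
finger_gap: 0.0524
```

Run:
```python
from h import *
o=readout.get_obs();print(o["ee_pos"].round(4),o["q"].round(2),Ro.from_rotvec(o["tcp_rot"]).as_matrix().round(3).tolist())
im,K,R,t=cam("wrist");s,*_=cam("scene")
cv2.imwrite("pics/w7.png",np.hstack([cv2.resize(im,(400,300)),s[200:500,30:430][:280].copy() if 0 else cv2.resize(s[170:440,20:380],(400,300))]))
```

```text
[ 0.4475 -0.1456  0.0749] [-0.46  0.41  1.96 -0.    0.78 -0.43] [[-0.034, 0.0, 0.999], [-0.999, -0.0, -0.034], [0.0, -1.0, 0.0]]
```

View pics/w7.png

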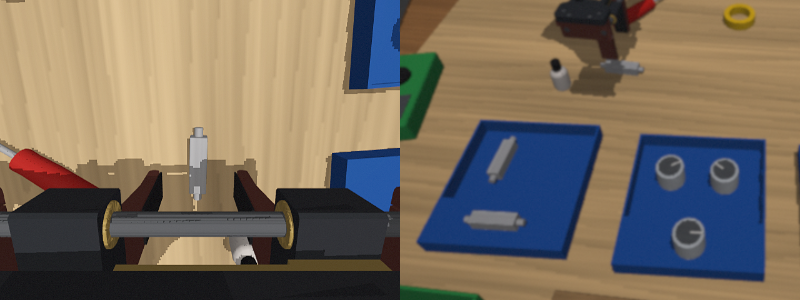

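Spacer one lies flat in its tray at (502,158). The second bar is centred at (198,165) between the jaws, and the bottle stands clear at (243,250).

Request:
jog_arm:
  motion: [0,0.15,0,0,0,0,-0.2,0,0.274,0,0,0,0,-0.2,0,0.274,0,0,0,0,1,0,0.274,0,0,0,0,1,0,0.274,0,0,0,0,1,0,0.274,0,0,0,0,1,0,0.274,0,0,0,0,1,0,0.274,0,0,0,0,1,0,0.274,0,0,0,0,1,0,0.274,0,0,0,0,1]

```text
t: 22.35
ee_pos: [0.4478, -0.1457, 0.0208]
tcp_rot: [-1.192, 1.234, -1.235]
contact_force: [0.2, 0.5, 6.9]
finger_gap: 0.0159
```

Request:
jog_arm:
  motion: [0,-0.2,0,0,0,0,1,0,-0.4,0,0,0,0,1,0,-0.4,0,0,0,0,1]

```text
t: 22.65
ee_pos: [0.4504, -0.147, 0.1042]
tcp_rot: [-1.19, 1.227, -1.241]
contact_force: [1.1, -0.3, -1.4]
finger_gap: 0.0162
```

Request:
jog_arm:
  motion: [0.128,0,0.955,0,0.489,0,1,0.128,0,0.955,0,0.489,0,1,0.128,0,0.955,0,0.489,0,1,0.128,0,0.955,0,0.489,0,1,0.128,0,0.955,0,0.489,0,1,0.128,0,0.955,0,0.489,0,1,0.128,0,0.955,0,0.489,0,1,0.128,0,0.955,0,0.489,0,1,0.128,0,0.955,0,0.489,0,1,0.128,0,0.955,0,0.489,0,1,0.128,0,0.955,0,0.489,0,1,0.128,0,0.955,0,0.489,0,1]

```text
t: 23.85
ee_pos: [0.6368, -0.1775, 0.099]
tcp_rot: [0.002, -2.221, 2.22]
contact_force: [-0.7, 0.4, -1.1]
finger_gap: 0.0158
```

Request:
jog_arm:
  motion: [0,0.2,0,0,0,0,1,0,0.2,0,0,0,0,1,0,0.2,0,0,0,0,1]

```text
t: 24.15
ee_pos: [0.6361, -0.1772, 0.059]
tcp_rot: [0.005, -2.222, 2.219]
contact_force: [0.2, -0.7, -0.7]
finger_gap: 0.0157
```

Request:
jog_arm:
  motion: [0,0.1,0,0,0,0,1,0,0.15,0,0,0,0,1,0,0.178,0,0,0,0,1,0,0.178,0,0,0,0,1,0,0.178,0,0,0,0,0.35,0,0.178,0,0,0,0,0.35,0,0.178,0,0,0,0,0.35,0,0.178,0,0,0,0,0.35,0,0,0,0,0,0,0.35,0,-0.4,0,0,0,0,0.35,0,-0.4,0,0,0,0,0.35,0,-0.4,0,0,0,0,0.35]

```text
t: 25.35
ee_pos: [0.6409, -0.179, 0.1457]
tcp_rot: [0.01, 2.213, -2.221]
contact_force: [1.1, -0.3, -0.4]
finger_gap: 0.0281
```

Request:
jog_arm:
  motion: [0.5,-0.3,-0.5,0,0,0,0.35,0.5,-0.3,-0.5,0,0,0,0.35,0.5,-0.3,-0.5,0,0,0,0.35,0.5,-0.3,-0.5,0,0,0,0.35,0.5,-0.3,-0.5,0,0,0,0.35,0.5,-0.3,-0.5,0,0,0,0.35]

```text
t: 25.95
ee_pos: [0.5381, -0.0783, 0.1995]
tcp_rot: [0.0, 2.221, -2.222]
contact_force: [0.9, -0.6, -0.0]
finger_gap: 0.0286
```

Run:
```python
from h import *
s,*_=cam("scene");cv2.imwrite("pics/s8.png",s)
print(readout.get_obs()["ee_pos"])
```

```text
[ 0.53818831 -0.07851972  0.19924849]
```

View pics/s8.png

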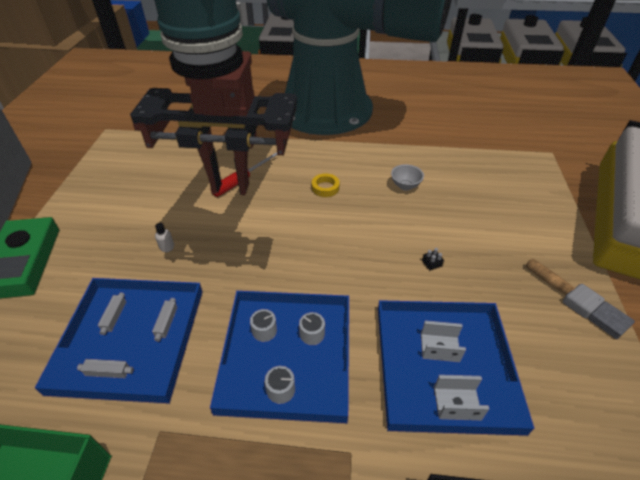

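The picture shows both spacers flat in their tray at (112,313) and (165,320). Both knobs stand at (263,325) and (312,327), the bracket stands at (442,340), and the bottle is upright at (163,238). The arm is clear of everything.

```bash
python3 -c "
from h import *
sign_off()"
```

```text
the job is handed in; nothing more can be done
```

All five parts are in their trays, and I handed the job in at about 26 s of robot time. Both knobs and the bracket stand upright, and the two spacer bars lie flat and apart from each other.

The last scene picture shows every part on its tray floor, none on top of another. The bottle is still upright where it stood, and the arm is raised clear of everything. I saw no force reading above about 7 N.

One step went wrong and was mended. On the second knob I lifted before the fingers had closed, which pushed it a few millimetres. It stayed upright, so I measured it again and picked it up on the second try. No check failed after that.

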